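# Shut and bolt the small-parcel strongbox

## Robot

A 7-joint arm with a two-finger parallel gripper is mounted at the origin on the work surface. World frame = base frame: x ahead of the robot, y to its left, z up, the work surface at z = 0. Lengths are in m, angles in rad, forces in N, time in s.
With the tool pointing down it reaches from about 0.425 to 0.8 m from the base axis. Payload 8.3 kg.
Tool frame: the origin (TCP) lies at the very end of the fingers, on their centre line; the grasp point (between the pads) lies 19 mm behind it (r.grasp_offset is the distance from the TCP to the grasp point, in m); z points along the fingers, y is the direction in which the jaws open and shut (so a half turn about z gives the same grasp; the last joint's range is limited). The gripper opens to 85 mm and grips with 20 to 120 N. Pads are 22 mm wide; open, the fingers measure 114 mm over their backs; the gripper's body (76 mm by 85 mm) begins 54 mm behind the grasp point. The pads swing forward as they close: fully open they stand 13 mm farther back than shut.
Start: joints at [1.168, 0.383, 0.016, 1.37, -0.006, 1.388, -0.046], TCP at [0.208, -0.589, 0.231] pointing down, gripper open.
Joint ranges: [-2.95, 2.95], [-0.25, 2.06], [-1.52, 1.56], [0.18, 2.33], [-1.44, 4.58], [0.02, 2.06], [-3.01, 3.01]. Speed limits (rad/s): [2.39, 2.39, 3.01, 3.01, 3.14, 3.14, 3.14].

## Interface

Orientations are given as [roll, pitch, yaw] about the fixed x, y, z axes, in that order (R = Rz(yaw) Ry(pitch) Rx(roll)).
In Python, from workcell import r, optics, ticket gives the robot as it stands.
- The arm moves only by the shell command python3 -m crank 'ROWS' [FORCE]. ROWS is JSON, one flat list of numbers, 7 for each row, row after row: the shift along the world's x, y, z in cm, then the turn, a rotation vector about the world's x, y, z in rad, then the closure in counts, from 0 (fully open) to 255 (shut). A call has exactly 8 rows; each row is the pose to reach, as a shift and turn from the pose commanded when the call began; what a row does not reach only later rows make up. A row lasts 1/12 s, in which the tool goes at most 41.7 mm and 7.16 degrees, less where a joint would pass 70% of its speed; a pose out of reach is approached as far as the arm can. A call with a gripper value outside its range is refused whole. The fingers move at their own pace and stop on an object; FORCE is the grip in N (left out, the last holds). Time passes only in rows, so rows that repeat a pose let the fingers close, or fill a call up. It gives the time, the measured TCP pose, the force and the opening at its end, in the units of the state.
- r.get_obs(): the state, without advancing time (a new reading comes with each control period).
- optics.snapshot(name): name is "scene" or "top" or "wrist"; returns a dict with "img" (480x640x3 uint8, red, green, blue), "K" (3x3 intrinsics, pixels), "extrinsics" (4x4, takes a point from camera to world coordinates). Camera axes: x right, y up, looking along -z (the intrinsics and any distortion apply to the point x, -y, -z); pixel columns grow to the right and rows downward; lengths in m; the calibration is good to about 2 mm. The wrist camera is an equidistant fisheye: a pixel r from the principal point sees the ray r / f radians off the axis. A picture is of the moment at which its call begins. There is no depth.
- ticket.close_job(): hands the job in, once; it reports no verdict.
The state is a dict: "clock": time; "joints": joint angles; "joint_vel": joint speeds; "joint_efforts": joint torques, N m; "ee_pos": TCP position; "tool_rot": TCP orientation; "contact_force": force on the tool from outside, world axes, zero at the start; "ft_torque": the same for the moment, N m; "grip_width": opening from 0.0 (shut) to 1.0 (fully open).
Only numpy, scipy, OpenCV 4.12 (cv2) and the standard library are available. Lean on these libraries where they do the work, as an engineer would, in place of code of your own. Each camera call takes 0.05 s, during which the arm holds its last target.

## Task

Lower the open lid of the grey steel strongbox gently until it is fully shut, without letting it drop or bang (it has a bar handle). Then slide the bolt on top of the lid fully home into its keeper, and let go. Keep the bolt drawn back until the lid is shut, and leave the cartons and the tape roll beside the box where they are.

Things in the scene. Friction and masses are not known exactly. Their poses are not given: they have to be found in the camera images.
- chest: Grey steel strongbox screwed to the bench (cannot move): 180 mm (x) by 280 mm (y), walls 100 mm high, some parcels inside below the rim. Origin: centre of its underside, on the bench. Its +x points to the hinge side (away from the robot), -x to the side where the lid opens, +y to the side with the keeper.
- keeper (a point): Middle of the mouth of the keeper, a steel bracket 34 mm wide fixed outside the box's +y wall that receives the bolt's end: 57 mm towards -x and 146 mm towards +y from the box centre, 115 mm above the bench; the bracket reaches 158 mm out and 131 mm above the bench.
- lid (a joint): Lid angle, rad: 0 = shut, level on the rim (its stop); grows as it opens, up to 1.45. Starts at 1.2 to 1.35. The hinge is stiff and holds the lid above about 1.1 rad (about 1 N at the handle starts it closing); lower, its weight (0.6 kg with the bolt) wins and it falls unless held, with up to 2 N at the handle. Let go more than about 10 mm above its stop, it bangs.
- lid_hinge (a point): Middle of the lid's hinge axis, which runs along the strongbox's y: 93 mm towards +x from the box centre, 103 mm above the bench. The lid is a steel plate 6 mm thick, 288 mm wide, 192 mm from this axis to its free edge.
- lid_bar (a point): Middle of the lid's bar handle: round steel bar 12 mm thick, parallel to the hinge axis, 242 mm from it, in the lid's plane. An arm at each end, 88 mm clear between; 44 mm clear between bar and lid edge for a finger. It can turn between the fingers, so it can be pinched from straight above and followed without tilting. Lid shut: bar axis 103 mm above the bench, nothing below it.
- bolt (a joint): Bolt position in m: 0 = fully drawn back, 0.050 = fully home in the keeper, at its end stop. It slides on the lid's outer face, parallel to the hinge axis, towards the box's +y; it takes about 2 N and stays where it is left. Starts at 0 to 0.012.
- bolt_knob (a point): Centre of the bolt's black knob: cylinder 18 mm across, 26 mm long, standing square on the lid's outer face, 150 mm from the hinge axis, on the lid's middle line at bolt value 0. Lid shut: this point is 138 mm above the bench, knob top 151, lid face 106, the bolt's two guide brackets (32 mm to -y and 100 mm to +y of the middle line) 120.
- carton: Bystander: brown carton 120 x 85 x 60 mm on the bench, origin at the centre of its underside.
- small_carton: Bystander: brown carton 85 x 65 x 75 mm on the bench, origin at the centre of its underside.
- tape_roll: Bystander: roll of tan tape lying flat, 100 mm in diameter, 48 mm high, origin at the centre of its underside.

How it is judged:
By the outcome, as a careful person would: the job done as asked, in the order asked, and still so for the second after the job is handed in, with the robot touching nothing.
It also fails if it takes over 62 s, if anything falls off the work surface, if the arm or the gripper's body presses on something with over 40 N, if the wrist force passes 120 N, or if a joint passes its speed limit or range.

## Working session

There is one attempt and no reset: what is moved stays moved. The work goes in short steps, Python scripts to look and compute and a shell command to move; the robot and the scene stay as the last step left them, time stands still between calls to the robot, and variables do not carry over. Pictures are saved under pics/ and viewed, and the job is handed in when it is done.

```bash
mkdir -p pics; ls
python3 - <<'E'
from workcell import r, optics, ticket
import cv2
o=r.get_obs()
for k in o: print(k,o[k])
print(r.grasp_offset)
for n in("scene","top","wrist"):
    s=optics.snapshot(n); cv2.imwrite(f"pics/{n}0.png",s["img"][:,:,::-1]); print(n,s["K"],s["extrinsics"],[k for k in s])
E
```

```text
pics
clock 0.0
joints [ 1.16814552  0.38425946  0.01636566  1.37119474 -0.00630881  1.38821613
 -0.0464779 ]
joint_vel [ 0.00276252 -0.00021201 -0.001462   -0.00100698 -0.00131414  0.00179513
  0.00100615]
joint_efforts [ 3.70885436e-04 -6.27580118e+01  8.44663717e-01 -3.71812928e+01
  1.66334555e-02  1.42642757e-02 -1.67896042e-05]
ee_pos [ 0.20814698 -0.58876242  0.23024716]
tool_rot [-3.13956411e+00  2.74727478e-05  3.39842536e-01]
contact_force [0.04948933 0.78294449 0.25261757]
ft_torque [-0.0307755  -0.02653344  0.07356799]
grip_width 0.9988021491129948
0.0187
scene [[449.79180385   0.         321.97953108]
 [  0.         449.79180385 239.58749278]
 [  0.           0.           1.        ]] [[ 0.64155956 -0.56543258  0.51835059  1.02311105]
 [ 0.76692451  0.48612655 -0.41893647 -0.35476157]
 [-0.01510365  0.66630847  0.74552324  0.81824248]
 [ 0.          0.          0.          1.        ]] ['img', 'K', 'extrinsics']
top [[523.34527091   0.         329.95138889]
 [  0.         523.34527091 245.65835579]
 [  0.           0.           1.        ]] [[ 0.01396367  0.9917768  -0.12721553  0.40795007]
 [-0.99973763  0.01153757 -0.01978781  0.02259599]
 [-0.01815733  0.12745846  0.9916777   1.13252049]
 [ 0.          0.          0.          1.        ]] ['img', 'K', 'extrinsics']
wrist [[371.64829954   0.         322.40509198]
 [  0.         371.64829954 239.188518  ]
 [  0.           0.           1.        ]] [[ 0.33232354  0.9046098   0.26691228  0.27627675]
 [-0.9431643   0.31917903  0.09255183 -0.5638244 ]
 [-0.00146951 -0.28249929  0.95926638  0.37258829]
 [ 0.          0.          0.          1.        ]] ['img', 'K', 'extrinsics']
```

View pics/scene0.png

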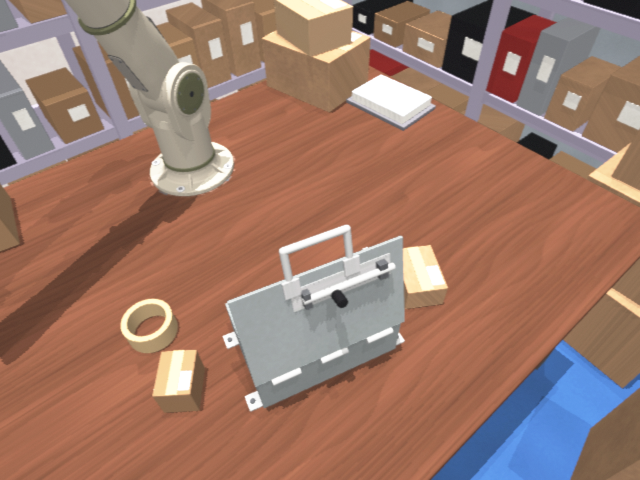

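View pics/top0.png

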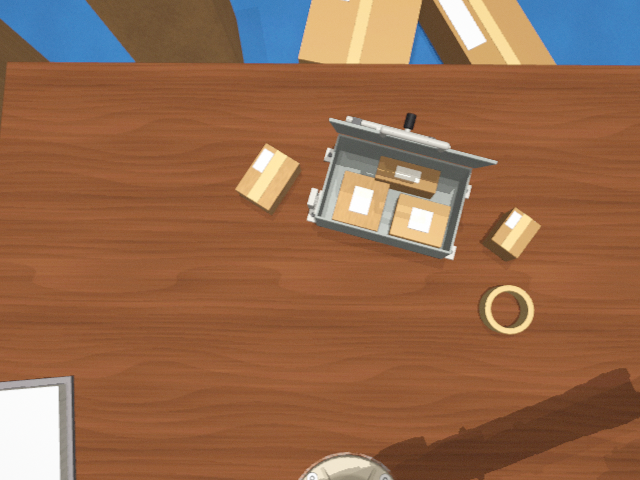

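View pics/wrist0.png

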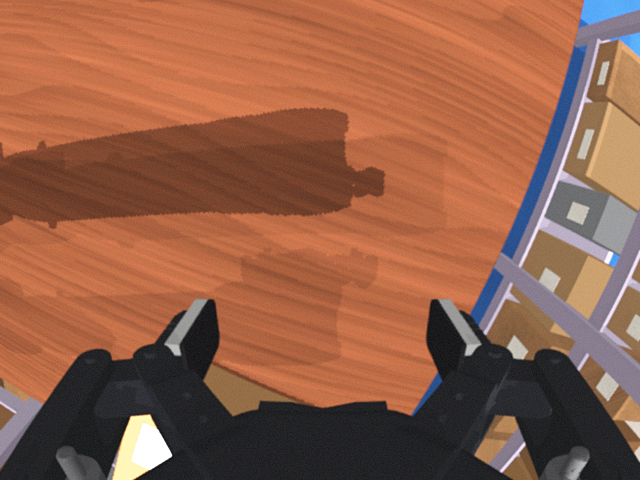

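Run:
```python
import cv2
a=cv2.imread("pics/top0.png")[100:270,290:510]; cv2.imwrite("pics/topz.png",cv2.resize(a,None,fx=3.5,fy=3.5,interpolation=cv2.INTER_CUBIC))
a=cv2.imread("pics/scene0.png")[220:420,215:455]; cv2.imwrite("pics/scz.png",cv2.resize(a,None,fx=3,fy=3,interpolation=cv2.INTER_CUBIC))
```

```text
(no output)
```

View pics/topz.png

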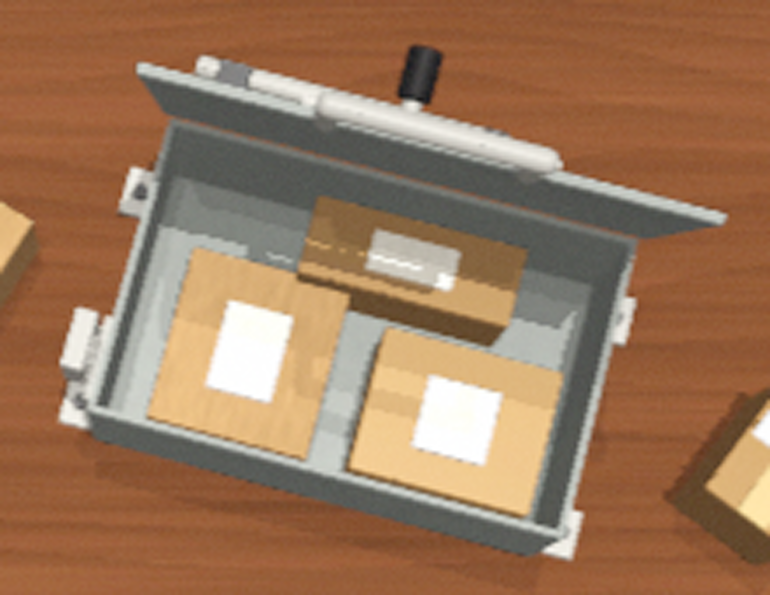

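View pics/scz.png

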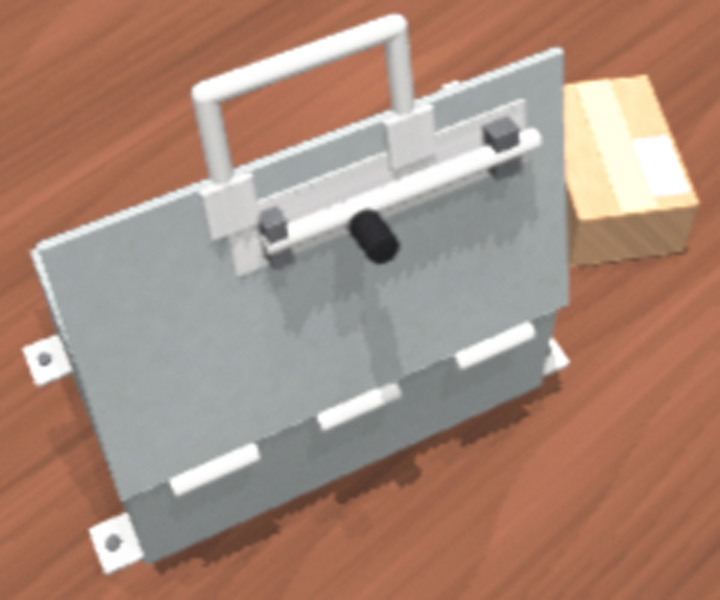

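```bash
cat > h.py <<'E'
import numpy as np
from workcell import r, optics, ticket
def ray(s,u,v):
    K=s["K"];E=s["extrinsics"]
    d=np.array([(u-K[0,2])/K[0,0],-(v-K[1,2])/K[1,1],-1.]);d=E[:3,:3]@d
    return E[:3,3],d/np.linalg.norm(d)
def onz(s,u,v,z):
    o,d=ray(s,u,v);return o+d*(z-o[2])/d[2]
def tri(a,b):
    A=0;B=0
    for o,d in(a,b):
        P=np.eye(3)-np.outer(d,d);A=A+P;B=B+P@o
    x=np.linalg.solve(A,B);return x,[np.linalg.norm((np.eye(3)-np.outer(d,d))@(x-o)) for o,d in(a,b)]
def proj(s,p):
    E=s["extrinsics"];c=E[:3,:3].T@(np.asarray(p)-E[:3,3]);K=s["K"]
    return K[0,2]+K[0,0]*c[0]/-c[2],K[1,2]-K[1,1]*c[1]/-c[2]
E
python3 - <<'E'
from h import *
t=optics.snapshot("top");s=optics.snapshot("scene")
Z=lambda a,b:(a/3.5+290,b/3.5+100)
S=lambda a,b:(a/3+215,b/3+220)
P=np.array([onz(t,*Z(*c),.1)[:2] for c in[(170,123),(92,410),(562,538),(635,240)]])
M=np.array([(.09,.14),(-.09,.14),(-.09,-.14),(.09,-.14)])
c=P.mean(0);H=M.T@(P-c);th=np.arctan2(H[0,1]-H[1,0],H[0,0]+H[1,1])
R=np.array([[np.cos(th),-np.sin(th)],[np.sin(th),np.cos(th)]])
print(P,c,th);print("res",P-c-M@R.T)
# lid corners, bar ends
def loc(p): return np.r_[R.T@(p[:2]-c),p[2]]
for n,a,b in[("cornL",(140,66),(560,52)),("cornR",(724,218),(38,248)),("barL",(320,105),(398,22)),("barR",(555,160),(203,93)),("knob",(424,52),(382,243))]:
    x,e=tri(ray(t,*Z(*a)),ray(s,*S(*b)));l=loc(x);print(n,x,np.round(e,4),"loc",l,"ang",np.arctan2(l[2]-.103,.093-l[0]),np.hypot(l[2]-.103,.093-l[0]))
for a in (1.2,1.25,1.3,1.35):
  for sg in(.044,-.044):
    p=np.r_[c+R@[.093-.242*np.cos(a),sg],.103+.242*np.sin(a)];print(a,p,proj(t,p),proj(s,p))
E
```

```text
[[ 0.76837885  0.02875594]
 [ 0.59770957  0.07139888]
 [ 0.52712191 -0.19554235]
 [ 0.70052803 -0.24009711]] [ 0.64843459 -0.08387116] -0.25149256399320674
res [[-0.00206351 -0.0005723 ]
 [ 0.00160479 -0.00272233]
 [ 0.00069509  0.00152821]
 [-0.00023637  0.00176642]]
cornL [0.7319126  0.04273687 0.28636298] [0.0004 0.0004] loc [0.04934557 0.14339869 0.28636298] ang 1.3370708267373383 0.18848790570858415
cornR [ 0.65860735 -0.23428229  0.28728277] [0.0002 0.0002] loc [ 0.04728253 -0.14314801  0.28728277] ang 1.3276224919996198 0.189868973059072
barL [ 0.69455496 -0.04009309  0.33689381] [0.0001 0.0001] loc [0.03377536 0.05387795 0.33689381] ang 1.3227972090231455 0.24127551670182107
barR [ 0.66992762 -0.14281098  0.33963214] [0.0019 0.0019] loc [ 0.03548407 -0.05173716  0.33963214] ang 1.3323595318252832 0.24352176825535168
knob [ 0.7491816  -0.09725559  0.26170646] [0.0001 0.0001] loc [0.10090843 0.01210749 0.26170646] ang 1.6205857197248583 0.15890337544772365
1.2 [ 0.66452638 -0.04257656  0.32855346] (np.float64(382.5849001687771), np.float64(150.1366847385683)) (np.float64(333.04
[... 540 characters left out ...]
.54501405561288))
1.3 [ 0.6867601  -0.04828912  0.33618108] (np.float64(386.6321791072774), np.float64(134.9897844247173)) (np.float64(340.0036940123115), np.float64(227.38257534981955))
1.3 [ 0.66486131 -0.13352082  0.33618108] (np.float64(441.1751428189482), np.float64(148.8869961644045)) (np.float64(284.6837924651202), np.float64(247.40490061682206))
1.35 [ 0.69812604 -0.0512094   0.33912505] (np.float64(388.66294911942913), np.float64(127.39156950571918)) (np.float64(343.71112688942077), np.float64(231.26308148476204))
1.35 [ 0.67622725 -0.1364411   0.33912505] (np.float64(443.31915418804704), np.float64(141.27324994600278)) (np.float64(287.7154204692289), np.float64(251.73239280337987))
```

```bash
python3 -m crank '[0.5,0.5,2,0,0,0,60, 2,2,5,0,0,0.1,80, 5,5,8,0,0,0.2,90, 8,8,11,0,0,0.3,90, 11,11,13,0,0,0.35,90, 14,14,14,0,0,0.4,90, 17,17,15,0,0,0.45,90, 19,20,15.5,0,0,0.5,90]' 30
```

```text
clock: 0.92
ee_pos: [0.3854, -0.4058, 0.3829]
tool_rot: [3.14, 0.0, 0.842]
contact_force: [1.7, 0.2, -1.3]
grip_width: 0.645
```

```bash
python3 -m crank '[2.5,2.5,0,0,0,0.05,90, 5,5,0,0,0,0.1,90, 8,8,0,0,0,0.15,90, 10,10.5,0,0,0,0.2,90, 13,13,0,0,0,0.25,90, 15,15.5,0,0,0,0.3,90, 17.5,18,0,0,0,0.35,90, 20,20.5,0,0,0,0.4,90]'
```

```text
clock: 1.58
ee_pos: [0.585, -0.2007, 0.3819]
tool_rot: [3.141, 0.0, 1.242]
contact_force: [0.4, -0.9, 0.5]
grip_width: 0.645
```

```bash
python3 -m crank '[2,2.2,0,0,0,0.02,90, 4,4.4,0,0,0,0.04,90, 6,6.6,0,0,0,0.06,90, 7.5,8.2,0,0,0,0.08,90, 8.2,9,0,0,0,0.08,90, 8.4,9.2,0,0,0,0.08,90, 8.4,9.2,0,0,0,0.08,90, 8.4,9.2,0,0,0,0.08,90]'
python3 - <<'E'
from h import *
import cv2
o=r.get_obs();print(o["ee_pos"],o["tool_rot"],o["contact_force"],o["joints"])
for n in("scene","wrist"):
    s=optics.snapshot(n); cv2.imwrite(f"pics/{n}1.png",s["img"][:,:,::-1])
E
```

```text
clock: 2.25
ee_pos: [0.6677, -0.1116, 0.3821]
tool_rot: [3.141, 0.001, 1.318]
contact_force: [0.2, 0.3, 0.3]
grip_width: 0.645
[ 0.66771502 -0.11159714  0.3820584 ] [3.14121054e+00 9.08188648e-04 1.31751495e+00] [0.15818436 0.32832932 0.26258629] [ 0.318989    0.54174979 -0.40329295  0.83754049  0.21001082  1.7935542
 -0.23770303]
```

View pics/scene1.png

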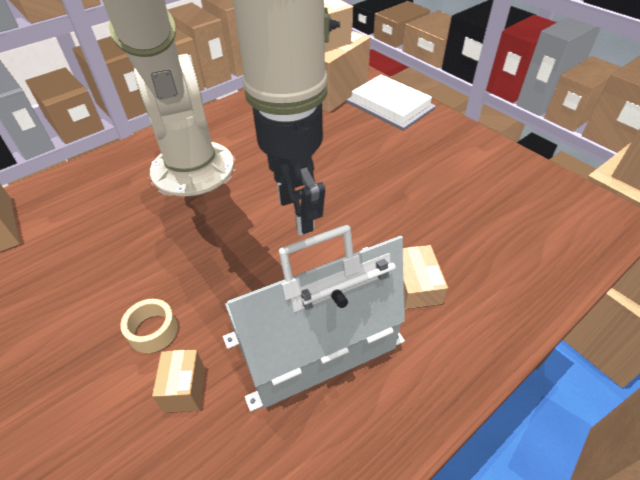

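View pics/wrist1.png

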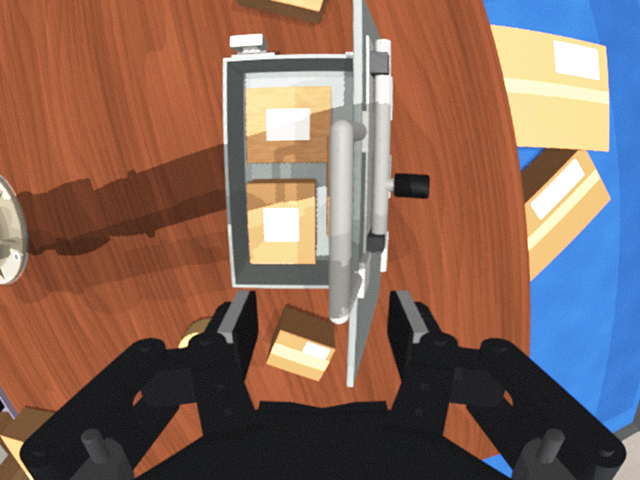

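```bash
python3 -m crank '[0.7,0.9,0,0,0,0,90, 1.4,1.9,0,0,0,0,90, 1.5,2,0,0,0,0,90, 1.5,2,-1,0,0,0,90, 1.5,2,-2,0,0,0,90, 1.5,2,-2.5,0,0,0,90, 1.5,2,-2.5,0,0,0,90, 1.5,2,-2.5,0,0,0,90]'
python3 - <<'E'
from h import *
import cv2
o=r.get_obs();print(o["ee_pos"],o["tool_rot"],o["contact_force"])
for n in("scene","wrist"):
    s=optics.snapshot(n); cv2.imwrite(f"pics/{n}2.png",s["img"][:,:,::-1])
E
```

```text
clock: 3.02
ee_pos: [0.6832, -0.0897, 0.3567]
tool_rot: [-3.141, -0.0, 1.32]
contact_force: [0.4, 0.1, 0.3]
grip_width: 0.651
[ 0.68315355 -0.08971411  0.35667113] [-3.14087937e+00 -4.98610331e-06  1.32021323e+00] [0.39503986 0.0764448  0.31398709]
```

View pics/scene2.png

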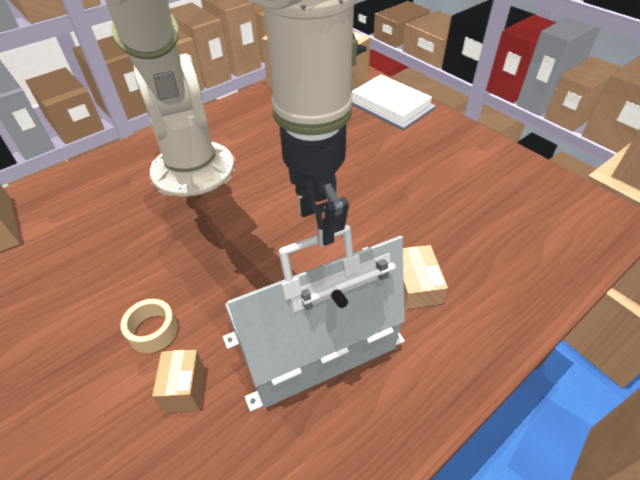

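View pics/wrist2.png

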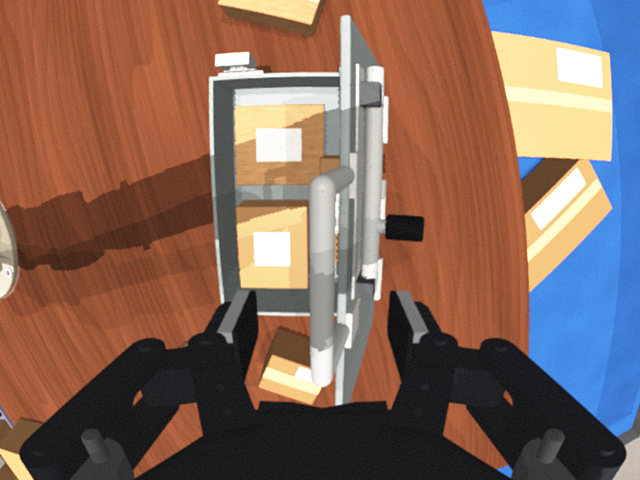

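```bash
python3 -m crank '[0,-0.1,-1,0,0,0,90, 0,-0.2,-2,0,0,0,90, 0,-0.2,-3,0,0,0,90, 0,-0.2,-3.7,0,0,0,90, 0,-0.2,-3.8,0,0,0,90, 0,-0.2,-3.8,0,0,0,130, 0,-0.2,-3.8,0,0,0,170, 0,-0.2,-3.8,0,0,0,190]' 25
```

```text
clock: 3.78
ee_pos: [0.6835, -0.0919, 0.3197]
tool_rot: [3.14, -0.0, 1.32]
contact_force: [-0.3, 1.2, 0.4]
grip_width: 0.264
```

```bash
python3 -m crank '[0,0,0,0,0,0,200, 0,0,0,0,0,0,210, 0,0,0,0,0,0,220, 0,0,0,0,0,0,230, 0,0,0,0,0,0,240, 0,0,0,0,0,0,255, 0,0,0,0,0,0,255, 0,0,0,0,0,0,255]' 25
python3 - <<'E'
from h import *
import cv2
o=r.get_obs();print(o["ee_pos"],o["tool_rot"],o["contact_force"])
for n in("scene","wrist"):
    s=optics.snapshot(n); cv2.imwrite(f"pics/{n}3.png",s["img"][:,:,::-1])
E
```

```text
clock: 4.45
ee_pos: [0.6832, -0.0918, 0.3192]
tool_rot: [3.141, -0.0, 1.32]
contact_force: [-2.8, 0.4, 5.1]
grip_width: 0.127
[ 0.68318017 -0.09184686  0.31919706] [ 3.14125136e+00 -2.02121767e-04  1.31992281e+00] [-2.84371439  0.36741854  5.07141152]
```

View pics/wrist3.png

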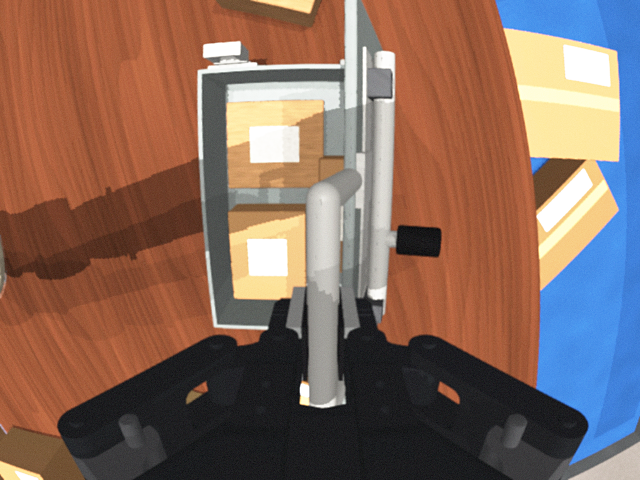

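View pics/scene3.png

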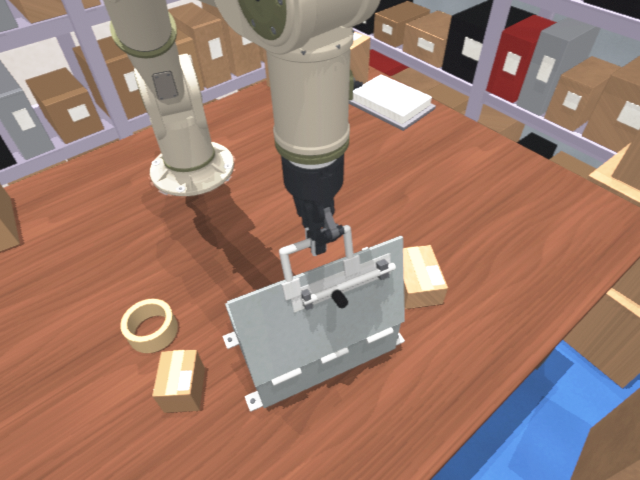

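```bash
cat > arc.py <<'E'
import sys,numpy as np
a0,a1,n=map(float,sys.argv[1:4]);n=int(n)
for a in np.linspace(a0,a1,n+1)[1:]:
    D=24.2*(np.cos(a)-np.cos(a0));print("%.3f: %.2f,%.2f,%.2f"%(a,-.9685*D,.2489*D,24.2*(np.sin(a)-np.sin(a0))))
E
for i in "1.332 1.232" "1.232 1.032" "1.032 .832" ".832 .632" ".632 .432" ".432 .232" ".232 .082" ".082 .01" ; do echo == $i; python3 arc.py $i 8; done
```

```text
== 1.332 1.232
1.320: -0.28,0.07,-0.07
1.307: -0.57,0.15,-0.15
1.294: -0.85,0.22,-0.23
1.282: -1.13,0.29,-0.32
1.270: -1.41,0.36,-0.40
1.257: -1.69,0.43,-0.50
1.244: -1.97,0.51,-0.59
1.232: -2.25,0.58,-0.69
== 1.232 1.032
1.207: -0.55,0.14,-0.21
1.182: -1.10,0.28,-0.43
1.157: -1.63,0.42,-0.67
1.132: -2.17,0.56,-0.92
1.107: -2.70,0.69,-1.18
1.082: -3.22,0.83,-1.46
1.057: -3.73,0.96,-1.75
1.032: -4.24,1.09,-2.05
== 1.032 .832
1.007: -0.50,0.13,-0.32
0.982: -0.99,0.25,-0.65
0.957: -1.47,0.38,-0.99
0.932: -1.95,0.50,-1.34
0.907: -2.41,0.62,-1.71
0.882: -2.87,0.74,-2.09
0.857: -3.32,0.85,-2.48
0.832: -3.76,0.97,-2.88
== .832 .632
0.807: -0.43,0.11,-0.41
0.782: -0.85,0.22,-0.84
0.757: -1.25,0.32,-1.27
0.732: -1.65,0.42,-1.72
0.707: -2.04,0.52,-2.17
0.682: -2.41,0.62,-2.64
0.657: -2.78,0.71,-3.11
0.632: -3.13,0.80,-3.59
== .632 .432
0.607: -0.34,0.09,-0.49
0.582: -0.67,0.17,-0.99
0.557: -0.98,0.25,-1.50
0.532: -1.29,0.33,-2.02
0.507: -1.58,0.41,-2.55
0.482: -1.86,0.48,-3.08
0.457: -2.12,0.55,-3.62
0.432: -2.37,0.61,-4.16
== .432 .232
0.407: -0.24,0.06,-0.55
0.382: -0.46,0.12,-1.11
0.357: -0.68,0.17,-1.68
0.332: -0.87,0.22,-2.24
0.307: -1.06,0.27,-2.82
0.282: -1.23,0.32,-3.40
0.257: -1.38,0.36,-3.98
0.232: -1.53,0.39,-4.57
== .232 .082
0.213: -0.10,0.02,-0.44
0.195: -0.19,0.05,-0.89
0.176: -0.27,0.07,-1.33
0.157: -0.34,0.09,-1.78
0.138: -0.40,0.10,-2.23
0.119: -0.46,0.12,-2.68
0.101: -0.51,0.13,-3.13
0.082: -0.55,0.14,-3.58
== .082 .01
0.073: -0.02,0.00,-0.22
0.064: -0.03,0.01,-0.43
0.055: -0.04,0.01,-0.65
0.046: -0.05,0.01,-0.87
0.037: -0.06,0.02,-1.09
0.028: -0.07,0.02,-1.30
0.019: -0.07,0.02,-1.52
0.010: -0.08,0.02,-1.74
```

```bash
python3 -m crank '[-0.28,0.07,-0.07,0,0,0,255, -0.57,0.15,-0.15,0,0,0,255, -0.85,0.22,-0.23,0,0,0,255, -1.13,0.29,-0.32,0,0,0,255, -1.41,0.36,-0.4,0,0,0,255, -1.69,0.43,-0.5,0,0,0,255, -1.97,0.51,-0.59,0,0,0,255, -2.25,0.58,-0.69,0,0,0,255]'
```

```text
clock: 5.22
ee_pos: [0.6606, -0.086, 0.3118]
tool_rot: [3.141, -0.0, 1.32]
contact_force: [2.2, 0.7, 0.0]
grip_width: 0.129
```

Following well with low force; continue.

```bash
python3 -m crank '[-0.55,0.14,-0.21,0,0,0,255, -1.1,0.28,-0.43,0,0,0,255, -1.63,0.42,-0.67,0,0,0,255, -2.17,0.56,-0.92,0,0,0,255, -2.7,0.69,-1.18,0,0,0,255, -3.22,0.83,-1.46,0,0,0,255, -3.73,0.96,-1.75,0,0,0,255, -4.24,1.09,-2.05,0,0,0,255]'
```

```text
clock: 5.88
ee_pos: [0.6177, -0.0748, 0.291]
tool_rot: [-3.141, -0.0, 1.32]
contact_force: [1.6, 1.8, 2.1]
grip_width: 0.13
```

```bash
python3 -m crank '[-0.5,0.13,-0.32,0,0,0,255, -0.99,0.25,-0.65,0,0,0,255, -1.47,0.38,-0.99,0,0,0,255, -1.95,0.5,-1.34,0,0,0,255, -2.41,0.62,-1.71,0,0,0,255, -2.87,0.74,-2.09,0,0,0,255, -3.32,0.85,-2.48,0,0,0,255, -3.76,0.97,-2.88,0,0,0,255]'
python3 - <<'E'
from h import *
import cv2
o=r.get_obs();print(o["ee_pos"],o["tool_rot"],o["contact_force"])
for n in("scene",):
    s=optics.snapshot(n); cv2.imwrite(f"pics/{n}4.png",s["img"][:,:,::-1])
E
```

```text
clock: 6.55
ee_pos: [0.5803, -0.0653, 0.2621]
tool_rot: [-3.141, -0.0, 1.32]
contact_force: [2.9, 3.3, -1.9]
grip_width: 0.133
[ 0.58027494 -0.06528187  0.26207581] [-3.14146082e+00 -2.67958815e-04  1.31999125e+00] [ 2.8946066   3.28195692 -1.92208494]
```

View pics/scene4.png

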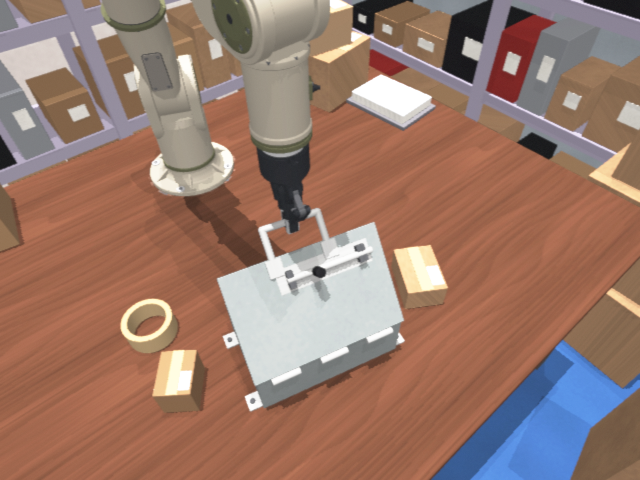

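The lid is held at the bar (about pixel (297,222)) and roughly half way down; forces are small. Going on.

```bash
python3 -m crank '[-0.43,0.11,-0.41,0,0,0,255, -0.85,0.22,-0.84,0,0,0,255, -1.25,0.32,-1.27,0,0,0,255, -1.65,0.42,-1.72,0,0,0,255, -2.04,0.52,-2.17,0,0,0,255, -2.41,0.62,-2.64,0,0,0,255, -2.78,0.71,-3.11,0,0,0,255, -3.13,0.8,-3.59,0,0,0,255]'
```

```text
clock: 7.27
ee_pos: [0.5491, -0.0573, 0.2261]
tool_rot: [-3.142, -0.0, 1.32]
contact_force: [-0.6, 4.6, 1.3]
grip_width: 0.128
```

```bash
python3 -m crank '[-0.34,0.09,-0.49,0,0,0,255, -0.67,0.17,-0.99,0,0,0,255, -0.98,0.25,-1.5,0,0,0,255, -1.29,0.33,-2.02,0,0,0,255, -1.58,0.41,-2.55,0,0,0,255, -1.86,0.48,-3.08,0,0,0,255, -2.12,0.55,-3.62,0,0,0,255, -2.37,0.61,-4.16,0,0,0,255]'
```

```text
clock: 7.93
ee_pos: [0.5256, -0.0511, 0.1846]
tool_rot: [3.141, -0.0, 1.32]
contact_force: [3.9, 5.5, -1.7]
grip_width: 0.128
```

```bash
python3 -m crank '[-0.24,0.06,-0.55,0,0,0,255, -0.46,0.12,-1.11,0,0,0,255, -0.68,0.17,-1.68,0,0,0,255, -0.87,0.22,-2.24,0,0,0,255, -1.06,0.27,-2.82,0,0,0,255, -1.23,0.32,-3.4,0,0,0,255, -1.38,0.36,-3.98,0,0,0,255, -1.53,0.39,-4.57,0,0,0,255]'
```

```text
clock: 8.6
ee_pos: [0.511, -0.0473, 0.1391]
tool_rot: [3.14, -0.001, 1.32]
contact_force: [6.8, 4.7, -1.7]
grip_width: 0.127
```

```bash
python3 -m crank '[-0.1,0.02,-0.44,0,0,0,255, -0.19,0.05,-0.89,0,0,0,255, -0.27,0.07,-1.33,0,0,0,255, -0.34,0.09,-1.78,0,0,0,255, -0.4,0.1,-2.23,0,0,0,255, -0.46,0.12,-2.68,0,0,0,255, -0.51,0.13,-3.13,0,0,0,255, -0.55,0.14,-3.58,0,0,0,255]'
python3 - <<'E'
from h import *
import cv2
o=r.get_obs();print(o["ee_pos"],o["tool_rot"],o["contact_force"])
for n in("scene","wrist"):
    s=optics.snapshot(n); cv2.imwrite(f"pics/{n}5.png",s["img"][:,:,::-1])
E
```

```text
clock: 9.27
ee_pos: [0.5062, -0.0461, 0.1038]
tool_rot: [3.138, -0.001, 1.32]
contact_force: [6.6, 4.9, -1.9]
grip_width: 0.128
[ 0.50615881 -0.04605924  0.10375296] [ 3.13847428e+00 -9.68561937e-04  1.31995636e+00] [ 6.56501595  4.87307357 -1.91712428]
```

View pics/scene5.png

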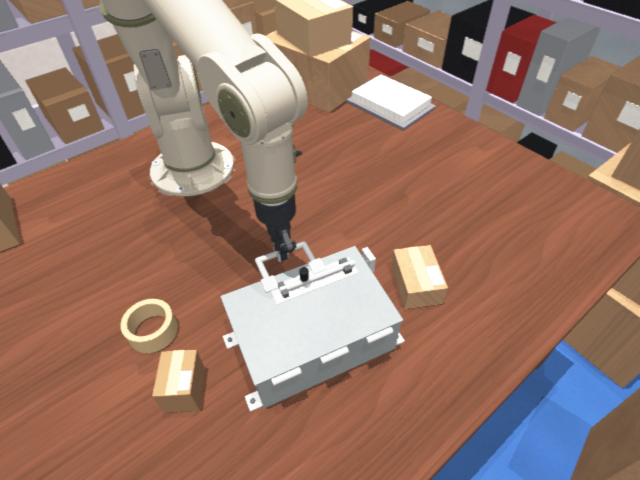

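View pics/wrist5.png

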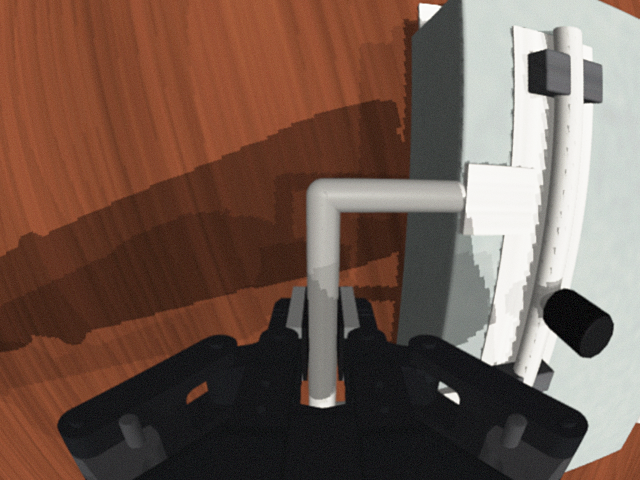

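```bash
python3 -m crank '[-0.02,0,-0.2,0,0,0,255, -0.03,0.01,-0.4,0,0,0,255, -0.04,0.01,-0.6,0,0,0,255, -0.05,0.01,-0.8,0,0,0,255, -0.06,0.01,-1,0,0,0,255, -0.06,0.02,-1.15,0,0,0,255, -0.07,0.02,-1.3,0,0,0,255, -0.07,0.02,-1.4,0,0,0,255]'
```

```text
clock: 10.03
ee_pos: [0.5058, -0.0459, 0.09]
tool_rot: [3.138, -0.001, 1.32]
contact_force: [6.8, 4.4, -1.5]
grip_width: 0.129
```

```bash
python3 -m crank '[0,0,-0.05,0,0,0,255, 0,0,-0.1,0,0,0,255, 0,0,-0.15,0,0,0,255, 0,0,-0.2,0,0,0,255, 0,0,-0.25,0,0,0,255, 0,0,-0.3,0,0,0,255, 0,0,-0.35,0,0,0,255, 0,0,-0.4,0,0,0,255]'
```

```text
clock: 10.7
ee_pos: [0.5059, -0.046, 0.0889]
tool_rot: [3.137, 0.0, 1.32]
contact_force: [-10.4, 5.5, 34.9]
grip_width: 0.124
```

```bash
python3 -m crank '[0,0,0.1,0,0,0,255, 0,0,0.2,0,0,0,255, 0,0,0.2,0,0,0,240, 0,0,0.2,0,0,0,225, 0,0,0.2,0,0,0,210, 0,0,0.2,0,0,0,190, 0,0,0.2,0,0,0,170, 0,0,0.2,0,0,0,150]'
python3 - <<'E'
from h import *
import cv2
o=r.get_obs();print(o["ee_pos"],o["tool_rot"],o["contact_force"])
s=optics.snapshot("scene"); cv2.imwrite(f"pics/scene6.png",cv2.resize(s["img"][220:420,200:440,::-1],None,fx=3,fy=3,interpolation=cv2.INTER_CUBIC))
E
```

```text
clock: 11.37
ee_pos: [0.5035, -0.0468, 0.0871]
tool_rot: [-3.14, 0.001, 1.319]
contact_force: [0.2, 0.2, -0.1]
grip_width: 0.412
[ 0.5035399  -0.04679546  0.08707428] [-3.14049311e+00  8.29536324e-04  1.31884636e+00] [ 0.17246891  0.23116614 -0.07340102]
```

View pics/scene6.png

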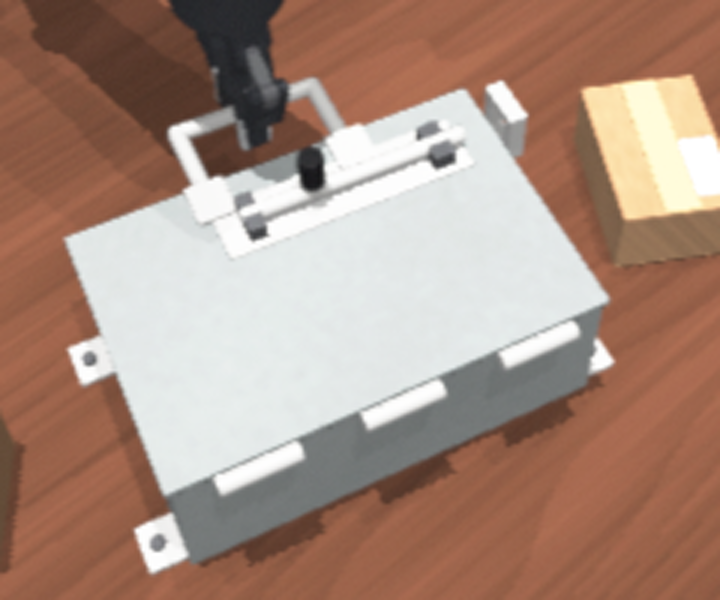

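```bash
python3 -m crank '[0,0,1,0,0,0,110, 0,0,3,0,0,0,90, 0,0,6,0,0,0,90, 0,0,9,0,0,0,90, 0,0,11,0,0,0,90, 0,0,12,0,0,0,90, 0,0,12,0,0,0,90, 0,0,12,0,0,0,90]'
python3 - <<'E'
from h import *
import cv2
s=optics.snapshot("scene"); cv2.imwrite(f"pics/scene7.png",cv2.resize(s["img"][220:420,200:440,::-1],None,fx=3,fy=3,interpolation=cv2.INTER_CUBIC))
t=optics.snapshot("top"); cv2.imwrite(f"pics/top7.png",cv2.resize(t["img"][100:270,290:510,::-1],None,fx=3.5,fy=3.5,interpolation=cv2.INTER_CUBIC))
c=np.array([.6484,-.0839]);th=-.2515;R=np.array([[np.cos(th),-np.sin(th)],[np.sin(th),np.cos(th)]])
for nm,q,im in(("s",s,s["img"][240:300,280:340]),("t",t,t["img"][100:270,290:510])):
    m=(im.max(2)<45).astype(np.uint8);k,l,st,ce=cv2.connectedComponentsWithStats(m)
    off=(280,240) if nm=="s" else(290,100)
    for i in range(1,k):
        if st[i,4]>25:
            p=onz(q,ce[i][0]+off[0],ce[i][1]+off[1],.138);print(nm,st[i],ce[i]+off,p,R.T@(p[:2]-c))
E
```

```text
clock: 12.08
ee_pos: [0.504, -0.0461, 0.2072]
tool_rot: [3.142, 0.0, 1.32]
contact_force: [-0.3, -0.3, -0.4]
grip_width: 0.647
s [20 35  7  8 42] [303.4047619  278.42857143] [ 0.60262692 -0.06205519  0.138     ] [-0.0497693   0.00976662]
```

View pics/scene7.png

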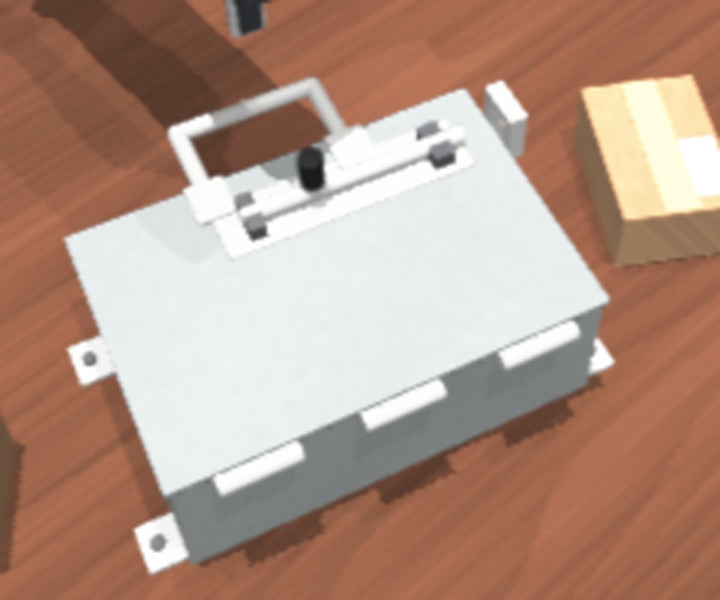

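View pics/top7.png

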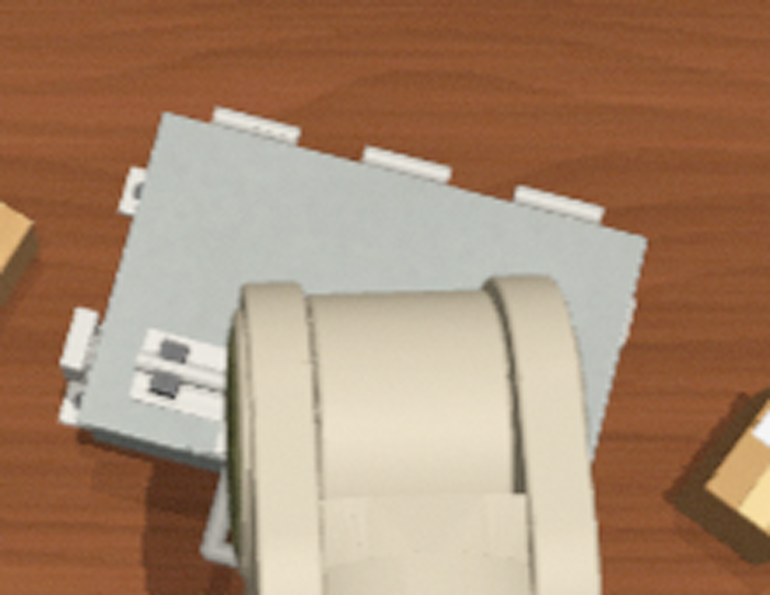

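Run:
```python
from h import *
s=optics.snapshot("scene")
c=np.array([.6484,-.0839]);th=-.2515;R=np.array([[np.cos(th),-np.sin(th)],[np.sin(th),np.cos(th)]])
for b in(0,.006,.012,.05):
    p=np.r_[c+R@[-.057,b],.151];u=np.array(proj(s,p));q=np.array(proj(s,np.r_[p[:2],.125]));print(b,p,(u-(200,220))*3,(q-(200,220))*3)
p=onz(s,200+311/3,220+154/3,.151);print(p,R.T@(p[:2]-c))
```

```text
0 [ 0.59319321 -0.06971515  0.151     ] [290.20115315 159.89001114] [292.5268126  184.81908602]
0.006 [ 0.59468635 -0.06390391  0.151     ] [299.03467811 156.51376207] [301.15692569 181.47077457]
0.012 [ 0.59617949 -0.05809267  0.151     ] [307.83340318 153.15081382] [309.75380438 178.13535741]
0.05 [ 0.60563606 -0.02128814  0.151     ] [362.76363286 132.15600851] [363.44116078 157.30573584]
[ 0.59799296 -0.05700441  0.151     ] [-0.0555144   0.01350531]
```

```bash
python3 -m crank '[2.5,-0.3,0,0,0,0,90, 5,-0.6,0,0,0,0,90, 7.5,-1,0,0,0,0,90, 9.2,-1.2,0,0,0,0,90, 9.3,-1.2,-1,0,0,0,90, 9.3,-1.2,-2.5,0,0,0,90, 9.3,-1.2,-3,0,0,0,90, 9.3,-1.2,-3,0,0,0,90]'
python3 - <<'E'
from h import *
import cv2
o=r.get_obs();print(o["ee_pos"],o["tool_rot"],o["contact_force"])
for n in("scene","wrist"):
    s=optics.snapshot(n); cv2.imwrite(f"pics/{n}8.png",s["img"][:,:,::-1])
E
```

```text
clock: 12.9
ee_pos: [0.5952, -0.0578, 0.1746]
tool_rot: [-3.136, 0.001, 1.32]
contact_force: [-1.0, 0.7, -0.6]
grip_width: 0.646
[ 0.59522097 -0.05782509  0.17458507] [-3.13627418e+00  6.73387896e-04  1.32013266e+00] [-0.95558445  0.70853845 -0.5507953 ]
```

View pics/wrist8.png

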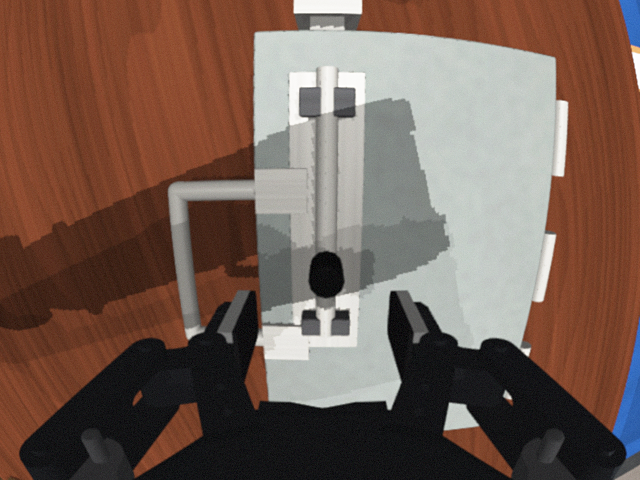

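View pics/scene8.png

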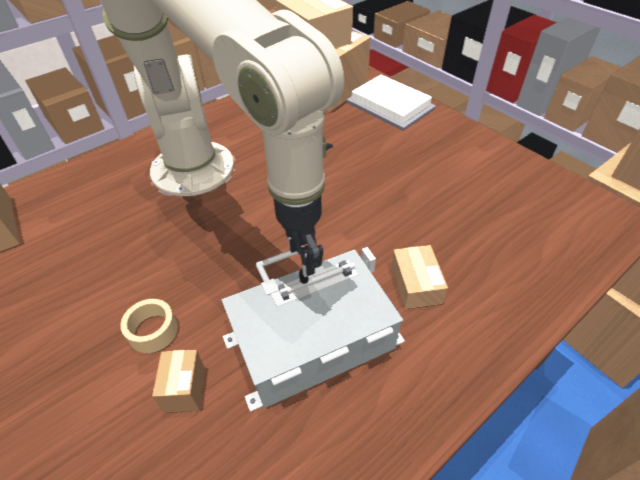

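Run:
```python
from h import *
s=optics.snapshot("wrist");K=s["K"];E=s["extrinsics"]
c=np.array([.6484,-.0839]);th=-.2515;R=np.array([[np.cos(th),-np.sin(th)],[np.sin(th),np.cos(th)]])
for u,v,z in((326,268,.151),(326,282,.138)):
    d=np.array([u-K[0,2],v-K[1,2]]);rr=np.hypot(*d);a=rr/K[0,0];x=np.r_[d/rr*np.sin(a)*[1,-1],-np.cos(a)]
    w=E[:3,:3]@x;p=E[:3,3]+w*(z-E[2,3])/w[2];print(p,R.T@(p[:2]-c))
print(r.get_obs()["ee_pos"])
```

```text
[ 0.60031424 -0.04961647  0.151     ] [-0.05510469  0.02123849]
[ 0.59724245 -0.06215436  0.138     ] [-0.0549597   0.00833061]
[ 0.59696843 -0.05792942  0.1779409 ]
```

```bash
python3 -m crank '[0,0,-1.5,0,0,0,90, 0,0,-3,0,0,0,90, 0,0,-4.5,0,0,0,90, 0,0,-5.3,0,0,0,90, 0,0,-5.3,0,0,0,110, 0,0,-5.3,0,0,0,140, 0,0,-5.3,0,0,0,165, 0,0,-5.3,0,0,0,180]' 30
```

```text
clock: 13.72
ee_pos: [0.598, -0.0579, 0.1259]
tool_rot: [3.14, -0.0, 1.32]
contact_force: [0.6, -0.8, -0.3]
grip_width: 0.29
```

```bash
python3 -m crank '[0,0,0,0,0,0,190, 0,0,0,0,0,0,200, 0,0,0,0,0,0,210, 0,0,0,0,0,0,225, 0,0,0,0,0,0,240, 0,0,0,0,0,0,255, 0,0,0,0,0,0,255, 0,0,0,0,0,0,255]' 30
python3 - <<'E'
from h import *
import cv2
o=r.get_obs();print(o["ee_pos"],o["tool_rot"],o["contact_force"])
for n in("wrist","scene"):
    s=optics.snapshot(n); cv2.imwrite(f"pics/{n}9.png",s["img"][:,:,::-1])
E
```

```text
clock: 14.38
ee_pos: [0.5977, -0.058, 0.1253]
tool_rot: [3.14, -0.0, 1.32]
contact_force: [0.5, -0.5, 5.9]
grip_width: 0.203
[ 0.59768474 -0.05800067  0.12527069] [ 3.14035884e+00 -1.89167794e-04  1.31975317e+00] [ 0.47654236 -0.49545398  5.9060484 ]
```

View pics/wrist9.png

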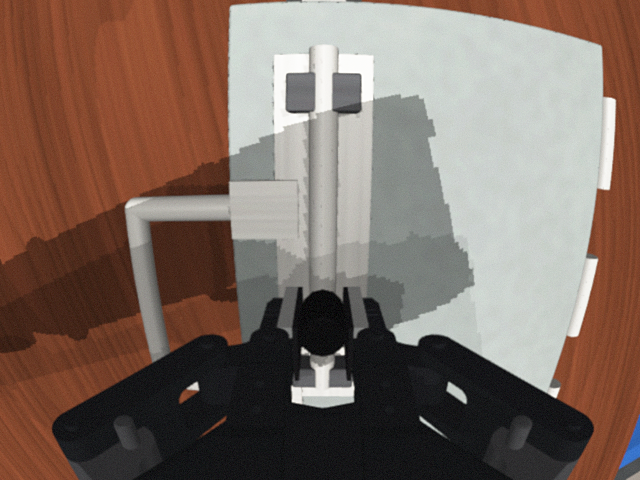

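```bash
python3 -m crank '[0.1,0.4,0,0,0,0,255, 0.2,0.78,0,0,0,0,255, 0.3,1.16,0,0,0,0,255, 0.4,1.55,0,0,0,0,255, 0.5,1.94,0,0,0,0,255, 0.6,2.33,0,0,0,0,255, 0.7,2.72,0,0,0,0,255, 0.8,3.1,0,0,0,0,255]'
```

```text
clock: 15.15
ee_pos: [0.6056, -0.0276, 0.1253]
tool_rot: [3.14, 0.001, 1.319]
contact_force: [-1.3, -2.5, 5.9]
grip_width: 0.197
```

```bash
python3 -m crank '[0.02,0.1,0,0,0,0,255, 0.05,0.2,0,0,0,0,255, 0.08,0.3,0,0,0,0,255, 0.1,0.4,0,0,0,0,255, 0.12,0.45,0,0,0,0,255, 0.13,0.5,0,0,0,0,255, 0.14,0.55,0,0,0,0,255, 0.15,0.6,0,0,0,0,255]'
```

```text
clock: 15.82
ee_pos: [0.6072, -0.0217, 0.1253]
tool_rot: [3.14, 0.0, 1.319]
contact_force: [-0.8, -1.9, 6.6]
grip_width: 0.201
```

```bash
python3 -m crank '[0.02,0.06,0,0,0,0,255, 0.03,0.12,0,0,0,0,255, 0.05,0.18,0,0,0,0,255, 0.06,0.24,0,0,0,0,255, 0.08,0.3,0,0,0,0,255, 0.09,0.36,0,0,0,0,255, 0.1,0.4,0,0,0,0,255, 0.1,0.4,0,0,0,0,255]'
```

```text
clock: 16.48
ee_pos: [0.6076, -0.0204, 0.1252]
tool_rot: [3.141, 0.004, 1.317]
contact_force: [-3.3, -7.9, 8.8]
grip_width: 0.198
```

```bash
python3 -m crank '[0.02,0.05,0,0,0,0,255, 0.03,0.1,0,0,0,0,255, 0.04,0.15,0,0,0,0,255, 0.05,0.2,0,0,0,0,255, 0.06,0.25,0,0,0,0,255, 0.08,0.3,0,0,0,0,255, 0.08,0.3,0,0,0,0,255, 0.08,0.3,0,0,0,0,255]'
python3 - <<'E'
from h import *
import cv2
for n in("wrist","scene"):
    s=optics.snapshot(n); cv2.imwrite(f"pics/{n}10.png",s["img"][:,:,::-1])
E
```

```text
clock: 17.15
ee_pos: [0.6076, -0.0203, 0.1252]
tool_rot: [-3.141, 0.007, 1.314]
contact_force: [-7.6, -14.0, 11.6]
grip_width: 0.199
```

View pics/wrist10.png

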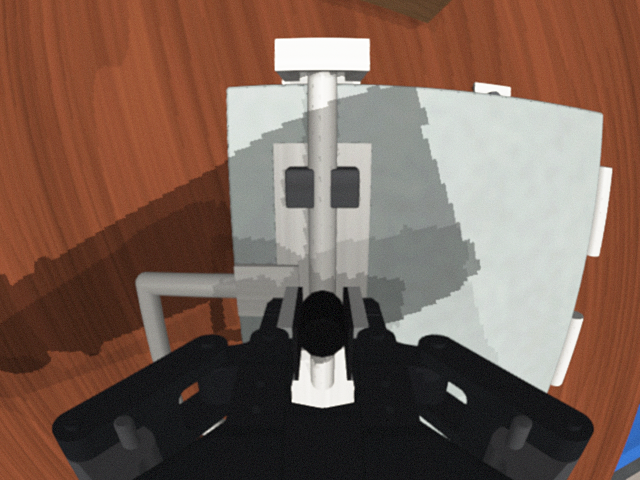

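The bolt end is under the keeper (about pixel (322,60)) and no longer advances (16 N, position unchanged), so it is at its stop. Unload, open, lift.

```bash
python3 -m crank '[-0.08,-0.3,0,0,0,0,255, -0.12,-0.45,0,0,0,0,255, -0.12,-0.45,0,0,0,0,230, -0.12,-0.45,0,0,0,0,200, -0.12,-0.45,0,0,0,0,160, -0.12,-0.45,0,0,0,0,130, -0.12,-0.45,0,0,0,0,110, -0.12,-0.45,0,0,0,0,90]'
```

```text
clock: 17.92
ee_pos: [0.6071, -0.0181, 0.1242]
tool_rot: [-3.141, -0.0, 1.32]
contact_force: [0.0, 0.5, -0.3]
grip_width: 0.644
```

```bash
python3 -m crank '[0,0,1,0,0,0,90, 0,0,3,0,0,0,90, 0,0,6,0,0,0,90, 0,0,10,0,0,0,90, 0,0,13,0,0,0,90, 0,0,15,0,0,0,90, 0,-2,16,0,0,0,90, 0,-5,16,0,0,0,90]'
```

```text
clock: 18.58
ee_pos: [0.6086, -0.0642, 0.2895]
tool_rot: [3.136, -0.003, 1.327]
contact_force: [0.9, 0.4, 0.8]
grip_width: 0.648
```

```bash
python3 -m crank '[-2,-3.5,0,0,0,0,90, -4,-7,0,0,0,0,90, -6,-10,0,0,0,0,90, -8,-13,0,0,0,0,90, -10,-16,0,0,0,0,90, -12,-19,0,0,0,0,90, -13,-22,0,0,0,0,90, -13,-22,0,0,0,0,90]'
python3 - <<'E'
from h import *
import cv2
s=optics.snapshot("scene"); cv2.imwrite(f"pics/scene11.png",s["img"][:,:,::-1])
t=optics.snapshot("top"); cv2.imwrite(f"pics/top11.png",cv2.resize(t["img"][100:270,290:510,::-1],None,fx=3.5,fy=3.5,interpolation=cv2.INTER_CUBIC))
a=cv2.imread("pics/top0.png");b=t["img"][:,:,::-1]
print("bystander diffs", np.abs(a[140:220,230:305].astype(int)-b[140:220,230:305]).mean())
E
```

```text
clock: 19.25
ee_pos: [0.4731, -0.2962, 0.2852]
tool_rot: [-3.141, 0.004, 1.309]
contact_force: [0.2, -1.5, -1.0]
grip_width: 0.648
bystander diffs 7.3646666666666665
```

View pics/scene11.png

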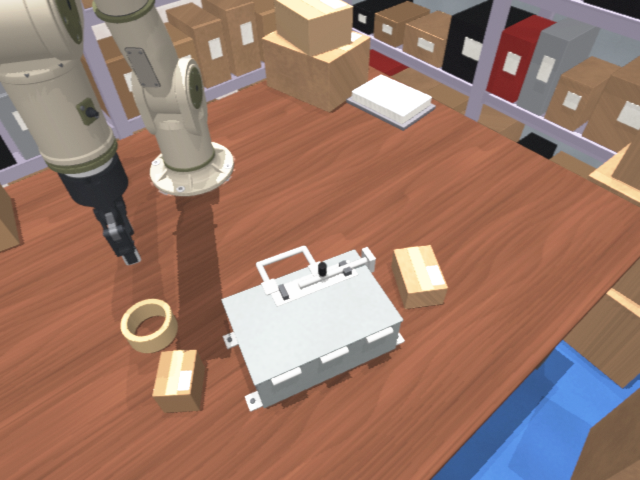

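View pics/top11.png

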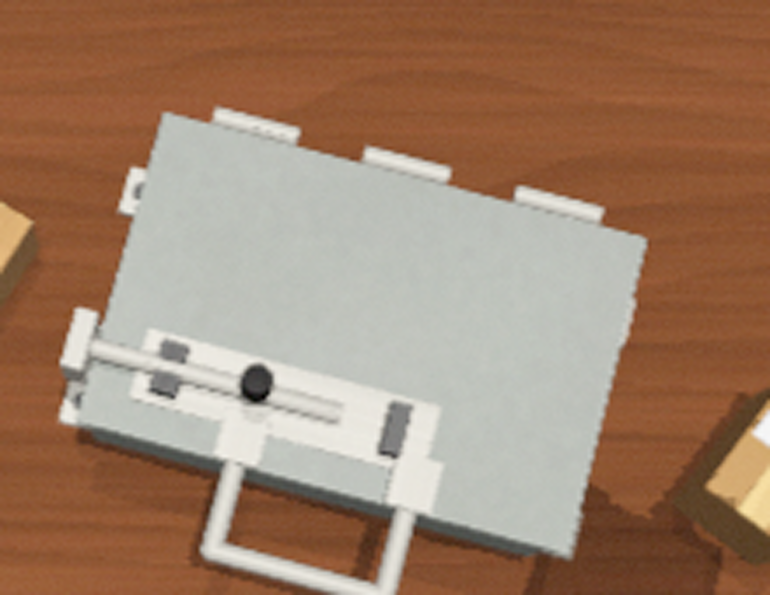

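Run:
```python
from h import *
t=optics.snapshot("top");p=onz(t,257/3.5+290,382/3.5+100,.149)
c=np.array([.6484,-.0839]);th=-.2515;R=np.array([[np.cos(th),-np.sin(th)],[np.sin(th),np.cos(th)]])
print(R.T@(p[:2]-c)); o=r.get_obs();print(np.abs(o["joint_vel"]).max(),o["clock"])
print(ticket.close_job())
```

```text
[-0.05758408  0.05041243]
0.025547858411095716 19.4
the job is handed in; nothing more can be done
None
```

I lowered the strongbox lid until it was fully shut, slid the bolt home into its keeper, let go and moved the arm clear. I handed the job in at 19.4 s.

- **Lid:** I pinched the bar handle from above and followed its arc down, slowing over the last few millimetres. The lid met its stop at about 35 N, the highest wrist force I saw. I eased off before opening the fingers, and later pictures show it level on the rim.
- **Bolt:** I left it drawn back until the lid was shut, then slid it about 39 mm by its knob. It stopped advancing and the push reached about 16 N. The top camera then put the knob at 50.4 mm, where 50 mm is fully home, and shows the bolt's end in the keeper.
- **Cartons and tape roll:** In the final scene picture they look unmoved. I also compared before-and-after top images around the larger carton. They differed by about 7 grey levels on average, for which I had no clear threshold. I did not look into the cause, so that check is weak. The small carton and tape roll were judged by eye only.
- **Measurement disagreements:** Before gripping the knob, the views disagreed by up to about 1 cm along the bolt. The grip still closed on it at 17 mm, close to its 18 mm width.

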